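# Strap the spice jars into their caddy

## Task

Close the spice caddy: with the fingertips, push the blue hinged strap over the jars until it lies flat, and while pressing it down push it forward by its ridge, gently, until its end is tucked fully beneath the steel lip and stays there by itself; then move clear. Push only, on the strap's outer side: never pinch the strap or touch its grey lining, do not lift any jar, and leave the other things on the worktop where they are.

Things in the scene. Friction and masses are not known exactly. Their poses are not given: they have to be found in the camera images.
- caddy: light wooden spice caddy, 116 (its x) x 124 (its y) mm, walls 66 mm high, fixed to the worktop, divided into four cells with a jar in each. Origin: centre of its underside, on the worktop. Its x axis points level from the hinged rim towards the rim with the lip, its z axis up.
- hinge (a point): middle of the strap's hinge axis: 56 mm from the caddy's centre towards -x, 70 mm above the worktop. The axis runs along the caddy's y. A black sleeve (100 mm wide, 9 mm thick, reaching 22 mm from the axis) turns on it and guides the strap, between two steel lugs at y = +-56 mm, 76 mm high.
- fold (a joint): angle of the strap about the hinge, rad: 0 = level over the jars (firm stop), 1.57 = upright, more = leaning back away from the jars, at most 2.2. Spring with friction: it stays where it is left above about 1.2, but from lower springs back up to about 1 unless held; holding it at 0 takes about 0.2 N m (5 N at 40 mm from the hinge).
- slide (a joint): how far the strap is pushed out of its sleeve, away from the hinge, m: 0 = in, 0.018 = out against the stop. About 1.5 N of friction; stays where it is left. At 0 the strap's free end, folded down, clears the lip's edge by 8 mm; at 0.018 it lies 10 mm beneath the lip.
- strap: stiff blue strap, 98 mm wide, 3.5 mm thick. Origin on the hinge axis when slide = 0; x runs along it to its free end (x = 93 mm), z out of its outer face (2 mm from the origin), up when folded. A blue cross ridge (60 mm long, 5 mm wide, 5.5 mm high) stands on the outer face at x = 62 mm: a fingertip pushes the strap out by the ridge's side nearest the hinge.
- liner: grey lining, 54 x 84 x 2 mm, stuck to the inner (jar) side of the strap, 6 mm or more in from the free edges; never to be touched by the fingers (that would be pinching the strap). Same origin and axes as the strap.
- ridge (a point): middle of the top of the cross ridge on the strap.
- strap_end (a point): middle of the free end edge of the strap.
- lip_edge (a point): lower edge of the steel retaining lip, mid-width, on the side nearest the hinge: 45 mm from the caddy's centre towards +x, 75 mm above the worktop. The lip is 70 mm wide (caddy's y), 4 mm thick, and overhangs from this edge 16 mm to its upright in the caddy's +x; 3 mm remain between it and the folded strap. Fixed to the caddy.
- jar0: small glass spice jar with dull red-brown contents and pale gold twist lid, 45 mm wide, about 54 mm high, loose in a cell of the caddy. Origin: centre of its underside, 5 mm above the worktop; z up.
- jar1: small glass spice jar with orange contents and pale gold twist lid, 45 mm wide, about 54 mm high, loose in a cell of the caddy. Origin: centre of its underside, 5 mm above the worktop; z up.
- jar2: small glass spice jar with pale green contents and pale gold twist lid, 45 mm wide, about 54 mm high, loose in a cell of the caddy. Origin: centre of its underside, 5 mm above the worktop; z up.
- jar3: small glass spice jar with cream contents and pale gold twist lid, 45 mm wide, about 54 mm high, loose in a cell of the caddy. Origin: centre of its underside, 5 mm above the worktop; z up.
- mug: orange mug, 81 mm wide, 101 mm high, upright, loose. Origin: centre of its underside.
- salt: glass salt shaker with steel cap, 45 mm wide, 81 mm high, loose. Origin: centre of its underside.
- lemon: lemon, 78 x 55 x 56 mm, loose. Origin: its underside.
- garlic: garlic bulb, 60 mm wide, 59 mm high, loose. Origin: its underside.
Not all that is in view belongs to the job. Leave any black, purple or turquoise look-alike of the jar1 alone.

How it is judged:
On the way, in this order (a step that is already met when the one before it is completed fails the run):
1. the strap is folded down over the jars (value of joint fold below 0.15 rad), for 0.05 s.
2. the end of the strap is beneath the lip (value of joint fold below 0.06 rad and value of joint slide above 0.014 m), for 0.2 s.
At the end, for the whole second after the job is handed in: The strap lies over the jars (fold under 0.06 rad) with its end at least 6 mm beneath the lip (slide over 14 mm of 18), held by the lip alone; the four jars stand in their cells; mug, salt shaker, lemon and garlic are within 30 mm of where they stood (all of step 2 and contact force between the fingers and strap below 0.2 N and z of each of jar0, jar1, jar2, jar3 in the frame of caddy below 0.012 m and angle between each of jar0, jar1, jar2, jar3's own z axis and vertical below 0.2 rad and distance of each of mug, salt, lemon, garlic from where it was at the start of the episode below 0.03 m); the robot touches nothing.
It fails at once if the strap is pinched: the fingers touch its grey lining (contact force between the fingers and liner above 1 N).
It fails at once if the strap is forced with more than 40 N (contact force between the fingers and strap above 40 N).
It fails at once if a jar is lifted (z of any of jar0, jar1, jar2, jar3 in the frame of caddy above 0.02 m).
It fails at once if a thing on the worktop is knocked, pushed or carried away (distance of any of mug, salt, lemon, garlic from where it was at the start of the episode above 0.03 m).
It also fails if it takes over 38 s, if anything falls off the work surface, if the arm or the gripper's body presses on something with over 40 N, if the wrist force passes 120 N, or if a joint passes its speed limit or range.

## Robot

A 6-joint arm with a two-finger parallel gripper is mounted at the origin on a cart in front of the work surface, level with it; the furniture and walls round the work are solid. World frame = base frame: x ahead of the robot, y to its left, z up, the work surface at z = 0. Lengths are in m, angles in rad, forces in N, time in s.
With the tool pointing down it reaches from about 0.325 to 0.85 m from the base axis. Payload 15.5 kg.
Tool frame: the origin (TCP) lies on the centre line of the jaws, within the pads' length; the fingertips stand 17 mm ahead of it and the grasp point (between the pads) lies 2 mm behind it; z points along the fingers, y is the line along which they close (so a half turn about z gives the same grasp; the last joint's range is limited). The gripper opens to 91 mm and grips with 3 to 60 N. Pads are 32 mm wide; open, the fingers measure 118 mm over their backs; the gripper's body (76 mm by 178 mm) begins 60 mm behind the grasp point.
Start: joints at [1.071, 0.494, 1.345, -0, 1.302, -0.096], TCP at [0.246, 0.574, 0.231] pointing down, gripper open.
Joint ranges: [-2.91, 2.91], [-0.82, 2.16], [0.22, 2.67], [-1.22, 4.37], [0.12, 2.79], [-3.08, 3.08]. Speed limits (rad/s): [1.89, 1.89, 2.57, 3.01, 3.01, 3.01].

## Interface

Orientations are given as a unit quaternion [w, x, y, z].
In Python, from rig import * gives the robot as it stands.
- The arm moves only by the shell command python3 -m inch 'ROWS' [FORCE]. ROWS is a JSON object of lists of equal length, an entry for each row: "hand": the opening, from 0 (shut) to 1 (fully open); "linear": the shift along the tool's x, y, z in m, a list of three; "spin": the turn about the tool's z in rad. A call has 1 to 5 rows; each row is the pose to reach, as a shift and turn from the pose commanded when the call began, along the tool's axes at that moment; what a row does not reach only later rows make up. A row lasts 1/10 s, in which the tool goes at most 50 mm and 8.59 degrees, less where a joint would pass 70% of its speed; a pose out of reach is approached as far as the arm can. A call with a gripper value outside its range is refused whole. The fingers move at their own pace and stop on an object; FORCE is the grip in N (left out, the last holds). Time passes only in rows, so rows that repeat a pose let the fingers close. It gives the time, the measured TCP pose, the force, the opening and the grip force at its end, in the units of the state.
- sense(): the state, without advancing time (a new reading comes with each control period).
- snapshot(name): name is "scene" or "top" or "wrist"; returns the picture (480x640x3 uint8, red, green, blue); there is no depth.
- camera_model(name): a dict with "fx", "fy", "cx", "cy" (pixels), "position" and "rotation" of the camera in the world. Camera axes: x right, y down, z forward; pixel columns grow to the right and rows downward; lengths in m; the calibration is good to about 2 mm. A picture is of the moment at which its call begins: read the wrist's pose just before it. camera_model takes no time and is no camera call; for the wrist camera it gives the pose at the moment of the call.
- job_done(): hands the job in; it is judged then, once.
The state is a dict: "t": time; "joints": joint angles; "joint_velocities": joint speeds; "joint_torque": joint torques, N m; "ee_pos": TCP position; "ee_rot": TCP orientation; "wrist_force": force on the tool from outside, world axes, zero at the start; "wrist_torque": the same for the moment, N m; "grip_width": finger opening in m; "grip_force": force on a finger pad.
Only numpy, scipy, OpenCV 4.12 (cv2) and the standard library are available. Lean on these libraries where they do the work, as an engineer would, in place of code of your own. Each camera call takes 0.05 s, during which the arm holds its last target. There are 200 camera calls.

## Working session

There is one attempt and no reset: what is moved stays moved. The work goes in short steps, Python scripts to look and compute and a shell command to move; the robot and the scene stay as the last step left them, time stands still between calls to the robot, and variables do not carry over. Pictures are saved under pics/ and viewed, at most 10 in all, crops included, and the job is handed in when it is done.

```bash
mkdir -p pics
python3 - <<'E'
from rig import *
import cv2
s=sense();print(s['t'],s['ee_pos'],s['ee_rot'],s['grip_width'],s['wrist_force'])
for n in("scene","top"):
    cv2.imwrite(f"pics/{n}0.png",snapshot(n)[:,:,::-1]);c=camera_model(n);print(n,c)
E
```

```text
0.0 [0.24597981 0.57419355 0.2303622 ] [-1.72271130e-04  2.01000630e-01  9.79590946e-01 -5.44329063e-04] 0.0911625350927589 [0.07488391 0.35707824 0.17889963]
scene {'fx': 443.2211819331723, 'fy': 443.2211819331723, 'cx': 320.8287365267007, 'cy': 230.22443333639927, 'position': array([-0.17628052, -0.69187962,  0.50919623]), 'rotation': array([-0.51180923,  0.77139119, -0.31242078,  0.21307323])}
top {'fx': 554.8921772194652, 'fy': 554.8921772194652, 'cx': 322.46558027456416, 'cy': 240.6970158410432, 'position': array([ 0.26771646, -0.01317743,  1.41122895]), 'rotation': array([ 0.05957816, -0.70037557,  0.70882694, -0.05906667])}
```

View pics/scene0.png

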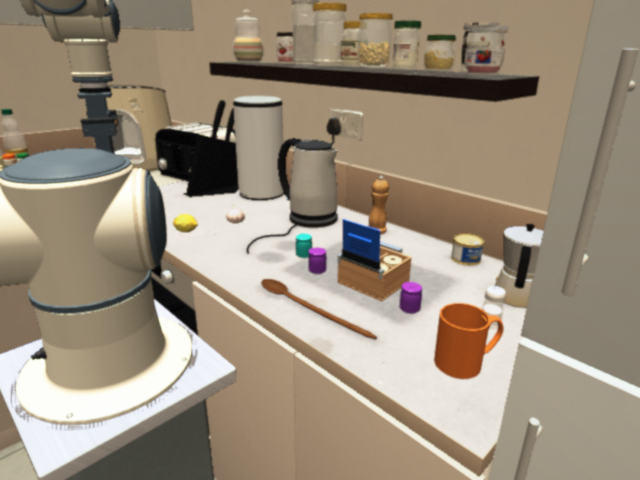

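View pics/top0.png

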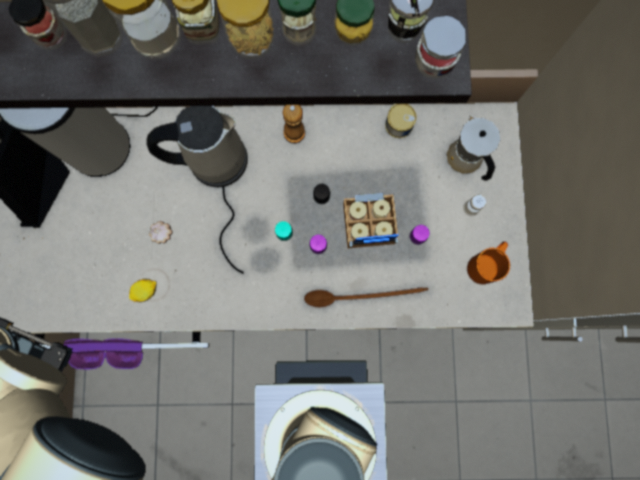

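The scene shows the caddy at (374,268) with its strap standing up (360,242), and the lip on the far side. In the top view the caddy is at (371,220), the strap's edge runs along its near side (row 239), and the lip is at (369,197). The look-alikes are lone lids without a caddy: turquoise (283,230), purple (318,243), purple (421,234) and black (321,193). I choose the caddy with the blue strap and check it in a close crop.

Run:
```python
import cv2,numpy as np
a=cv2.imread("pics/top0.png")[180:260,335:410];b=cv2.imread("pics/scene0.png")[210:305,325:425]
a=cv2.resize(a,(400,427),interpolation=cv2.INTER_CUBIC);b=cv2.resize(b,(400,380),interpolation=cv2.INTER_CUBIC)
o=np.zeros((427,800,3),np.uint8);o[:,:400]=a;o[:380,400:]=b
cv2.imwrite("pics/crop0.png",o)
```

```text
(no output)
```

View pics/crop0.png

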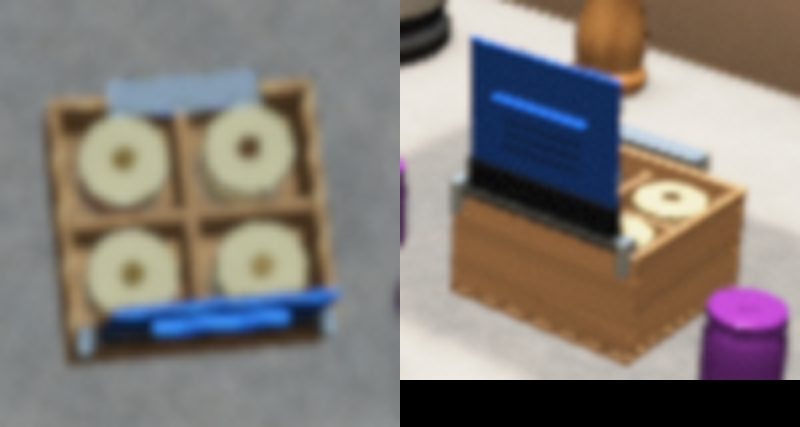

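The crop confirms the choice. The strap stands about upright, its outer face with the ridge faces the robot, and the lip is on the far rim. The caddy's rim corners are (344,199), (393.5,195), (348,248) and (397,244) in the top view. In the scene view the strap's top corners are (343,219.5) and (380,230.5). Next I fit the pose.

```bash
cat > h.py <<'E'
from rig import *
import numpy as np
from scipy.spatial.transform import Rotation as R
from scipy.optimize import least_squares
def proj(c,P):
    q=c['rotation'];r=R.from_quat([q[1],q[2],q[3],q[0]])
    p=r.inv().apply(np.asarray(P)-c['position'])
    return np.array([c['fx']*p[0]/p[2]+c['cx'],c['fy']*p[1]/p[2]+c['cy']])
def strap(x,y,z,f,s=0):  # strap point -> caddy frame
    x=x+s;return np.array([-.056+x*np.cos(f)-z*np.sin(f), y, .070+x*np.sin(f)+z*np.cos(f)])
def world(p,P):
    c,s=np.cos(p[2]),np.sin(p[2]);return np.array([p[0]+c*P[0]-s*P[1],p[1]+s*P[0]+c*P[1],P[2]])
E
python3 - <<'E'
from h import *
T,S=camera_model("top"),camera_model("scene")
obs=[(T,(.058,.062,.066),(344,199.3)),(T,(.058,-.062,.066),(393.5,195)),(T,(-.058,.062,.066),(347.8,247.5)),(T,(-.058,-.062,.066),(397.2,243.6)),
(S,(.058,-.062,.066),(411.7,257.5)),(S,(-.058,-.062,0),(382.5,300.5)),(S,(-.058,.062,0),(338,283)),
(S,('s',.093,.049,.0),(343,219.5)),(S,('s',.093,-.049,.0),(380,230.5)),(S,('s',.062,0,.0075),(359.75,237.5)),
(T,('s',.093,-.049,0),(398.4,234.7)),(T,('s',.062,0,.0075),(376.2,240.4))]
def pt(p,o): return world(p,strap(*o[1:],p[3]) if o[0]=='s' else o)
f=lambda p:np.concatenate([proj(c,pt(p,o))-np.array(u) for c,o,u in obs])
r=least_squares(f,[.3,-.1,0,1.57],loss='soft_l1');p=r.x
print(p);print(f(p).reshape(-1,2).round(1))
np.save("pose.npy",p)
for n,o in(("hinge",(-.056,0,.07)),("ridge",strap(.062,0,.0075,p[3])),("end",strap(.093,0,0,p[3])),("ridge folded",strap(.062,0,.0075,0)),("lip",(.045,0,.075))):print(n,world(p,o).round(4))
E
```

```text
[ 0.54671516 -0.13430133  0.07021509  1.5875367 ]
[[-0.  -0.2]
 [ 0.   0.1]
 [ 0.4 -2.6]
 [ 1.2 -2.8]
 [ 0.  -0.3]
 [-1.6  1.8]
 [-1.5  0.1]
 [-0.  -0.6]
 [ 0.6  0.3]
 [-1.2  1.7]
 [-0.  -0.7]
 [-0.1  0.6]]
hinge [ 0.4909 -0.1382  0.07  ]
ridge [ 0.4823 -0.1388  0.1319]
end [ 0.4893 -0.1383  0.163 ]
ridge folded [ 0.5527 -0.1339  0.0775]
lip [ 0.5916 -0.1311  0.075 ]
```

```bash
cat >> h.py <<'E'
def todo(x,y,z,p=None):
    """shift in tool axes to bring fingertip bottom centre to caddy-frame x,y,z; and spin"""
    p=np.load("pose.npy") if p is None else p; s=sense();q=s['ee_rot'];r=R.from_quat([q[1],q[2],q[3],q[0]])
    m=r.as_matrix();tip=s['ee_pos']+.017*m[:,2]
    d=r.inv().apply(world(p,(x,y,z))-tip)
    a=np.arctan2(m[1,1],m[0,1]);spin=-(p[2]+np.pi/2-a)
    c,sn=np.cos(p[2]),np.sin(p[2]);e=tip[:2]-p[:2]
    print("t",round(s['t'],2),"tip in caddy mm",(1e3*np.array([c*e[0]+sn*e[1],-sn*e[0]+c*e[1],tip[2]])).round(1),"shift",d.round(4),"spin",round(spin,4),"F",s['wrist_force'].round(1),"axis",m[:,2].round(3))
E
python3 - <<'E'
from h import *
T,S=camera_model("top"),camera_model("scene")
obs=[(T,(.058,.062,.066),(344,199.3)),(T,(.058,-.062,.066),(393.5,195)),
(S,(.058,-.062,.066),(411.7,257.5)),(S,(-.058,-.062,0),(382.5,300.5)),(S,(-.058,.062,0),(338,283)),
(S,('s',.093,.049,.0),(343,219.5)),(S,('s',.093,-.049,.0),(380,230.5)),(S,('s',.062,0,.0075),(359.75,237.5)),
(T,('s',.093,-.049,0),(398.4,234.7)),(T,('s',.062,0,.0075),(376.2,240.4))]
def pt(p,o): return world(p,strap(*o[1:],p[3]) if o[0]=='s' else o)
f=lambda p:np.concatenate([proj(c,pt(p,o))-np.array(u) for c,o,u in obs])
p=least_squares(f,[.3,-.1,0,1.57],loss='soft_l1').x;print(p);np.save("pose.npy",p)
g=lambda P:np.concatenate([proj(T,P)-[470,102],proj(S,P)-[497,92]])
r=least_squares(g,[.7,-.2,.5]);print("shelf corner",r.x,r.fun)
todo(-.100,0,.120); todo(-.1,0,.2)
E
```

```text
[ 0.54845303 -0.13445066  0.07421583  1.6103543 ]
shelf corner [ 0.69438438 -0.29266082  0.42872583] [-0.23334517  0.13960653  0.25841956 -0.07697115]
t 0.1 tip in caddy mm [-249.1  729.1  213.4] shift [-0.4684 -0.5782  0.094 ] spin -0.479 F [ 0.4 -0.3 -0.4] axis [-0.001 -0.001 -1.   ]
t 0.1 tip in caddy mm [-249.1  729.1  213.4] shift [-0.4684 -0.5783  0.014 ] spin -0.479 F [ 0.4 -0.3 -0.4] axis [-0.001 -0.001 -1.   ]
```

```bash
python3 -m inch '{"hand":[0,0,0,0,0],"linear":[[-0.03,-0.037,0],[-0.06,-0.074,0],[-0.09,-0.111,0],[-0.12,-0.148,0],[-0.15,-0.185,0]],"spin":[-0.1,-0.2,-0.3,-0.4,-0.479]}' 20; python3 -c "
from h import *
todo(-.1,0,.2)"
```

```text
t: 0.6
ee_pos: [0.3111, 0.3435, 0.2308]
ee_rot: [-0.0, -0.039, 0.999, -0.0]
wrist_force: [1.4, 0.1, 0.4]
grip_width: 0.0539
grip_force: 0.0
t 0.6 tip in caddy mm [-201.2  494.3  213.8] shift [-0.099  -0.4947  0.0139] spin 0.0045 F [1.4 0.1 0.4] axis [-0. -0. -1.]
```

```bash
python3 -m inch '{"hand":[0,0,0,0,0],"linear":[[-0.009,-0.045,0],[-0.018,-0.09,0],[-0.027,-0.135,0],[-0.036,-0.18,0],[-0.045,-0.225,0]],"spin":[0,0,0,0,0]}' >/dev/null; python3 -m inch '{"hand":[0,0,0,0,0],"linear":[[-0.009,-0.045,0],[-0.018,-0.09,0],[-0.027,-0.135,0],[-0.036,-0.18,0],[-0.045,-0.225,0]],"spin":[0,0,0,0,0]}'; python3 -c "
from h import *
todo(-.1,0,.12)"
```

```text
t: 1.6
ee_pos: [0.4343, -0.0988, 0.2309]
ee_rot: [0.0, -0.037, 0.999, 0.0]
wrist_force: [1.4, 0.5, -0.5]
grip_width: 0.0002
grip_force: 0.0
t 1.6 tip in caddy mm [-111.2   44.1  213.9] shift [-0.0112 -0.0441  0.0939] spin -0.0004 F [ 1.4  0.5 -0.5] axis [ 0.  0. -1.]
```

```bash
python3 -m inch '{"hand":[0,0,0,0,0],"linear":[[0,-0.015,0.01],[0,-0.03,0.03],[-0.004,-0.042,0.06],[-0.008,-0.042,0.092],[-0.008,-0.042,0.092]],"spin":[0,0,0,0,0]}'
python3 - <<'E'
from h import *
import cv2
todo(-.1,0,.12)
p=np.load("pose.npy")
a=snapshot("wrist");b=snapshot("scene")[205:305,320:445];c=camera_model("wrist");print(c)
cv2.imwrite("pics/w1.png",np.hstack([cv2.resize(a,(400,300)),cv2.resize(b,(375,300),interpolation=cv2.INTER_CUBIC)])[:,:,::-1])
for n,o in(("end+",strap(.093,.049,0,p[3])),("end-",strap(.093,-.049,0,p[3])),("ridge+",strap(.062,.03,.0075,p[3])),("ridge-",strap(.062,-.03,.0075,p[3]))):print(n,proj(c,world(p,o)))
E
```

```text
t: 2.1
ee_pos: [0.4437, -0.1375, 0.1361]
ee_rot: [-0.003, -0.037, 0.999, 0.001]
wrist_force: [0.5, 0.1, 0.1]
grip_width: 0.0008
grip_force: 0.0
t 2.1 tip in caddy mm [-104.8    4.8  119.1] shift [-0.0048 -0.0048 -0.001 ] spin -0.0007 F [0.5 0.1 0.1] axis [-0.005  0.002 -1.   ]
{'fx': 390.08060706002607, 'fy': 390.08060706002607, 'cx': 315.4329231770472, 'cy': 245.02243865039077, 'position': array([ 0.36989156, -0.14364279,  0.29236821]), 'rotation': array([0.091663  , 0.67408407, 0.72621307, 0.09911173])}
end+ [427.10430509 444.56752988]
end- [182.95209702 444.60315552]
ridge+ [369.85799381 383.52084384]
ridge- [243.36559959 383.52860674]
```

View pics/w1.png

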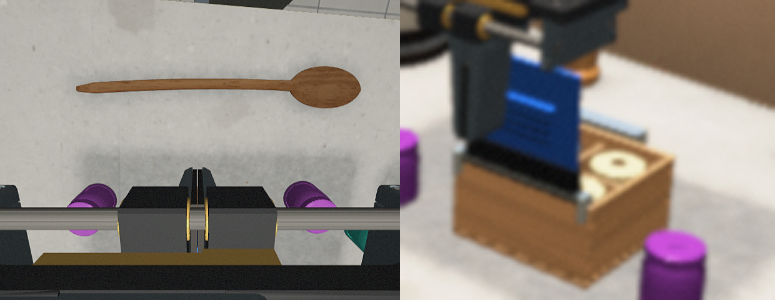

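The scene crop (right half) shows the closed fingers at (475,100) behind the strap's outer face. The wrist view shows only the counter behind the arm. Next, the fold begins.

```bash
python3 -m inch '{"hand":[0,0,0,0,0],"linear":[[-0.008,-0.004,-0.006],[-0.018,-0.004,-0.006],[-0.026,-0.004,-0.006],[-0.034,-0.004,-0.006],[-0.04,-0.004,-0.006]],"spin":[0,0,0,0,0]}'; python3 -c "
from h import *
todo(-.056-.016+.0128,0,.1235)"
```

```text
t: 2.7
ee_pos: [0.4864, -0.1389, 0.1451]
ee_rot: [0.0, -0.037, 0.999, -0.0]
wrist_force: [-2.0, -1.3, -0.8]
grip_width: 0.0006
grip_force: 1.0
t 2.7 tip in caddy mm [-62.2   0.2 128.1] shift [-0.003  -0.0002  0.0046] spin 0.0003 F [-2.  -1.3 -0.8] axis [ 0. -0. -1.]
```

```bash
python3 -m inch '{"hand":[0,0,0,0,0],"linear":[[-0.011,0,0.007],[-0.023,0,0.014],[-0.031,0,0.021],[-0.0375,0,0.030],[-0.0375,0,0.030]],"spin":[0,0,0,0,0]}'
python3 - <<'E'
from h import *
import cv2
todo(-.056-.016+.0535,0,.0829)
b=snapshot("scene")[205:305,320:445]
cv2.imwrite("pics/s2.png",cv2.resize(b,(750,600),interpolation=cv2.INTER_CUBIC)[:,:,::-1])
E
```

```text
t: 3.2
ee_pos: [0.5234, -0.136, 0.1135]
ee_rot: [-0.0, -0.037, 0.999, 0.0]
wrist_force: [-0.9, -0.3, 1.3]
grip_width: 0.0006
grip_force: 0.2
t 3.2 tip in caddy mm [-25.1   0.3  96.5] shift [-0.0066 -0.0003  0.0136] spin 0.0003 F [-0.9 -0.3  1.3] axis [-0.001  0.    -1.   ]
```

View pics/s2.png

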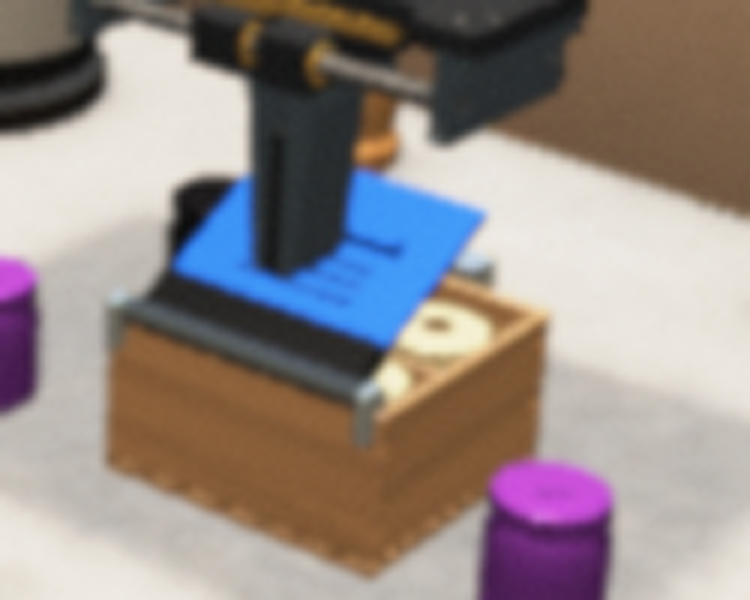

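The strap is folded to about 0.5 rad, with the fingers at (285,265) on its outer face, just behind the ridge at (375,245).

```bash
python3 -m inch '{"hand":[0,0,0,0,0],"linear":[[-0.003,0,0.008],[-0.006,0,0.016],[-0.007,0,0.021],[-0.007,0,0.024],[-0.007,0,0.024]],"spin":[0,0,0,0,0]}'; python3 -c "
from h import *
todo(-.056-.016+.054,0,.0705)"
```

```text
t: 3.75
ee_pos: [0.5305, -0.1358, 0.0912]
ee_rot: [0.001, -0.037, 0.999, -0.0]
wrist_force: [0.6, 2.7, 14.3]
grip_width: 0.0007
grip_force: 7.2
t 3.75 tip in caddy mm [-17.9  -0.   74.2] shift [0.0001 0.     0.0037] spin -0.0002 F [ 0.6  2.7 14.3] axis [ 0.001 -0.    -1.   ]
```

```bash
python3 -m inch '{"hand":[0,0,0,0,0],"linear":[[-0.002,0,0],[-0.004,0,0],[-0.006,0,0],[-0.008,0,0],[-0.010,0,0]],"spin":[0,0,0,0,0]}'
python3 - <<'E'
from h import *
import cv2
todo(-.056-.016+.0775,0,.0705)
b=snapshot("scene")[205:305,320:445]
cv2.imwrite("pics/s3.png",cv2.resize(b,(750,600),interpolation=cv2.INTER_CUBIC)[:,:,::-1])
E
```

```text
t: 4.25
ee_pos: [0.5399, -0.135, 0.0908]
ee_rot: [-0.0, -0.037, 0.999, 0.0]
wrist_force: [-1.8, -0.0, 1.9]
grip_width: 0.0008
grip_force: 1.4
t 4.25 tip in caddy mm [-8.5  0.1 73.8] shift [-0.014  -0.0001  0.0033] spin 0.0 F [-1.8 -0.   1.9] axis [-0.  0. -1.]
```

View pics/s3.png

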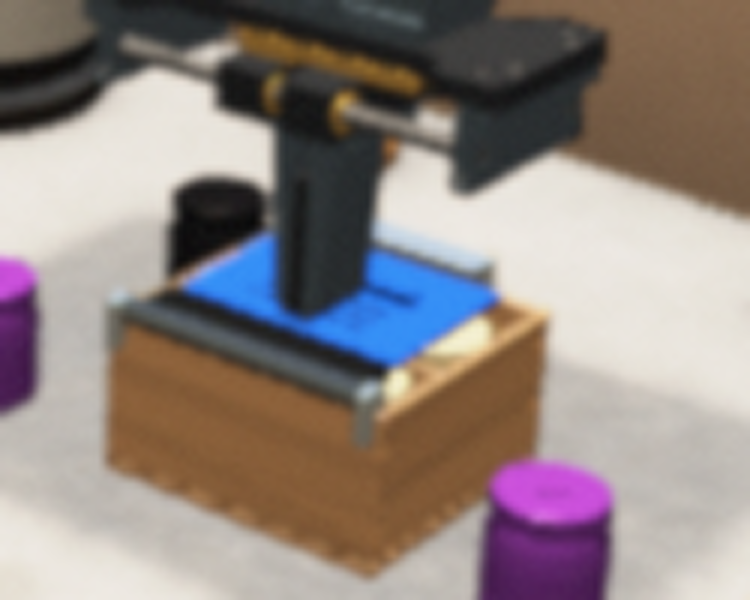

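The strap is nearly flat, with the finger against its ridge at (365,295). The end is still about 4 mm short of the lip. The tip has come off the sleeve and is pressing too lightly, so I press down more before advancing.

```bash
python3 -m inch '{"hand":[0,0,0],"linear":[[0,0,0.0015],[0,0,0.003],[0,0,0.003]],"spin":[0,0,0]}'; python3 -c "
from h import *
todo(-.056-.016+.0775,0,.0705)"
```

```text
t: 4.6
ee_pos: [0.5404, -0.1351, 0.0884]
ee_rot: [0.001, -0.037, 0.999, -0.0]
wrist_force: [-1.8, 1.6, 15.4]
grip_width: 0.0009
grip_force: 7.9
t 4.6 tip in caddy mm [-8.  -0.  71.4] shift [-0.0135  0.      0.0009] spin -0.0001 F [-1.8  1.6 15.4] axis [ 0.001 -0.    -1.   ]
```

Firm stop reached (15 N, strap top at about 72 mm). Now I advance.

```bash
python3 -m inch '{"hand":[0,0,0,0,0],"linear":[[-0.002,0,0],[-0.004,0,0],[-0.006,0,0],[-0.008,0,0],[-0.010,0,0]],"spin":[0,0,0,0,0]}'; python3 -c "
from h import *
todo(-.056-.016+.0775,0,.0705)"
```

```text
t: 5.1
ee_pos: [0.5503, -0.1343, 0.0884]
ee_rot: [0.001, -0.037, 0.999, -0.0]
wrist_force: [-2.3, 3.2, 13.8]
grip_width: 0.0004
grip_force: 6.7
t 5.1 tip in caddy mm [ 1.9  0.  71.4] shift [-0.0036 -0.      0.0009] spin -0.0 F [-2.3  3.2 13.8] axis [ 0.001 -0.    -1.   ]
```

```bash
python3 -m inch '{"hand":[0,0,0,0],"linear":[[-0.0015,0,0],[-0.003,0,0],[-0.004,0,0],[-0.005,0,0]],"spin":[0,0,0,0]}'; python3 -c "
from h import *
todo(-.056-.016+.0775,0,.0705)"
```

```text
t: 5.5
ee_pos: [0.5532, -0.1338, 0.088]
ee_rot: [-0.002, -0.037, 0.999, 0.0]
wrist_force: [-12.9, -2.2, 18.5]
grip_width: 0.0005
grip_force: 8.9
t 5.5 tip in caddy mm [ 4.7  0.3 71. ] shift [-0.0008 -0.0003  0.0005] spin 0.0003 F [-12.9  -2.2  18.5] axis [-0.003  0.    -1.   ]
```

At the stop (13 N, ridge about 17–18 mm forward). I unload the overtravel, then lift straight up.

```bash
python3 -m inch '{"hand":[0,0,0,0,0],"linear":[[0.0012,0,0],[0.0012,0,-0.003],[0.0015,0,-0.008],[0.002,0,-0.03],[0.002,0,-0.07]],"spin":[0,0,0,0,0]}'
python3 - <<'E'
from h import *
import cv2
todo(0,0,.2)
b=snapshot("scene")[205:305,320:445];a=snapshot("top")[185:255,335:410]
cv2.imwrite("pics/s4.png",np.hstack([cv2.resize(b,(450,360),interpolation=cv2.INTER_CUBIC),cv2.resize(a,(350,360),interpolation=cv2.INTER_CUBIC)])[:,:,::-1])
E
```

```text
t: 6.0
ee_pos: [0.5515, -0.1336, 0.1567]
ee_rot: [-0.002, -0.037, 0.999, 0.001]
wrist_force: [0.3, 0.6, 0.1]
grip_width: 0.0006
grip_force: 0.0
t 6.0 tip in caddy mm [  3.    0.6 139.7] shift [ 0.0033 -0.0005 -0.0603] spin -0.0 F [0.3 0.6 0.1] axis [-0.004  0.001 -1.   ]
```

View pics/s4.png

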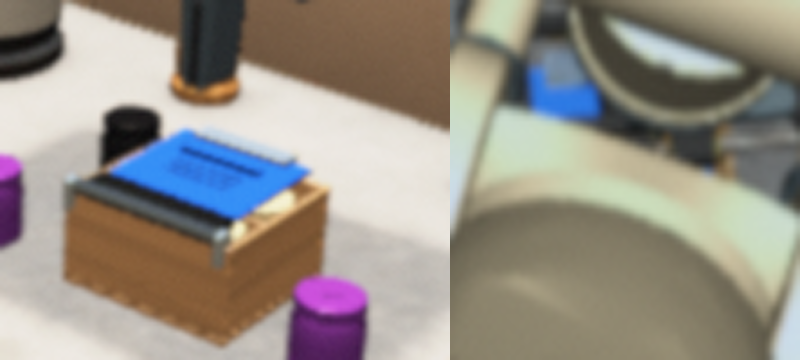

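The strap lies flat by itself with its end under the lip (245,145), and the ridge is at (221,163) in the crop. I check the slide numerically while moving clear.

```bash
python3 -m inch '{"hand":[0,0,0,0,0],"linear":[[0,0,-0.03],[0,0,-0.06],[0.03,0,-0.07],[0.05,0,-0.07],[0.05,0,-0.07]],"spin":[0,0,0,0,0]}' | head -2
python3 - <<'E'
from h import *
import cv2
p=np.load("pose.npy");c=camera_model("scene");im=snapshot("scene")
for sl in(.008,.014,.018):
    print(sl,[proj(c,world(p,strap(.062,y,.0075,0,sl))).round(1) for y in(.03,0,-.03)],proj(c,world(p,strap(.093,-.049,.002,0,sl))).round(1))
b=cv2.resize(im[230:275,345:415],(770,495),interpolation=cv2.INTER_CUBIC)
cv2.imwrite("pics/s5.png",b[:,:,::-1]);todo(0,0,.2)
E
```

```text
t: 6.6
ee_pos: [0.501, -0.1376, 0.2281]
0.008 [array([368.2, 246.9]), array([378.9, 250.6]), array([390. , 254.5])] [404.5 254.7]
0.014 [array([369.7, 246.1]), array([380.4, 249.8]), array([391.5, 253.6])] [405.8 253.9]
0.018 [array([370.7, 245.6]), array([381.4, 249.2]), array([392.4, 253. ])] [406.8 253.3]
t 6.65 tip in caddy mm [-4.62e+01  1.00e-01  2.11e+02] shift [-0.0462 -0.0001  0.011 ] spin -0.0006 F [ 0.7 -0.3 -0.1] axis [ 0. -0. -1.]
```

View pics/s5.png

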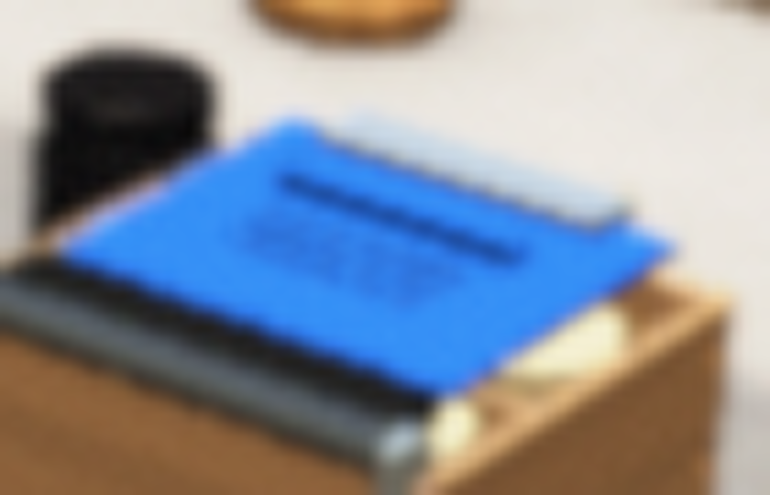

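The strap's corner is at (406.4,252.5), which matches a slide of about 17–18 mm. The end passes visibly beneath the lip on both sides and stays put. I hand the job in.

```bash
python3 -c "
from rig import *
print(job_done())"
```

```text
the job is handed in; nothing more can be done
None
```

The strap is folded flat with its end tucked about 17–18 mm forward under the steel lip, holding by itself after I moved clear; the job was handed in at about 6.7 s, and no verdict came back.

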